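Fit the filter and hold the vacuum pump at its mark

ROBOT

A 6-joint arm with a two-finger parallel gripper is mounted at the origin on a cart in front of the work surface, level with it; the furniture and walls round the work are solid. World frame = base frame: x ahead of the robot, y to its left, z up, the work surface at z = 0. Lengths are in m, angles in rad, forces in N, time in s.
With the tool pointing down it reaches from about 0.3 to 0.95 m from the base axis. Payload 3.1 kg.
Tool frame: the origin (TCP) lies on the mounting face of the last link; the fingertips stand 173 mm ahead of it and the grasp point (between the pads) lies 155 mm ahead of it; z points along the fingers, y is the line along which they close (so a half turn about z gives the same grasp; the last joint's range is limited). The gripper opens to 85 mm and grips with 20 to 120 N. Pads are 22 mm wide; open, the fingers measure 114 mm over their backs; the gripper's body (76 mm by 85 mm) begins 54 mm behind the grasp point. The pads swing forward as they close: fully open they stand 13 mm farther back than shut.
Start: joints at [1.232, 0.308, 1.634, -0, 1.2, -0.07], TCP at [0.166, 0.603, 0.405] pointing down, gripper open.
Joint ranges: [-3.06, 3.06], [-0.79, 1.96], [0.05, 2.63], [-1.19, 4.34], [0.05, 2.64], [-2.94, 2.94]. Speed limits (rad/s): [2.79, 2.79, 3.14, 3.14, 3.14, 3.14].

INTERFACE

Orientations are given as a unit quaternion [x, y, z, w].
In Python, from workcell import ctrl, viewer, workorder gives the robot as it stands. The module is installed in compiled form; this text tells all that it offers.
- The arm moves only by the tool jog_arm, never from a script. Its argument "deltas" is a list of rows, each a list of 2 entries, a list of its own where there are three numbers: the shift along the tool's x, y, z in cm, then the turn, a rotation vector about the tool's x, y, z in rad. A call has 1 to 8 rows; each row shifts and turns the commanded pose from where the row before left it, along the tool's axes as they then stand; what a row does not reach is not made up. A row lasts 1/12 s, in which the tool goes at most 41.7 mm and 7.16 degrees, less where a joint would pass 70% of its speed; a pose out of reach is approached as far as the arm can. A call with a gripper value outside its range is refused whole. "jaw" is the opening, from 0 (shut) to 1 (fully open), set as the call begins (left out, the last holds). The fingers move at their own pace and stop on an object; "force" is the grip in N (left out, the last holds). Time passes only in rows, so rows that do not move let the fingers close. It gives the time, the measured TCP pose, the force, the opening and the grip force at its end, in the units of the state.
- ctrl.get_obs(): the state, without advancing time (a new reading comes with each control period).
- viewer.grab_frame(name): name is "side" or "top"; returns the picture (400x640x3 uint8, red, green, blue); there is no depth.
- viewer.camera_model(name): a dict with "K" (3x3 intrinsics, pixels), "k1" (the pictures are not rectified: a ray, as slopes to the right and down, at radius r is drawn at 1 + k1 r^2 times it, then the intrinsics apply), "T" (4x4, takes a point from camera to world coordinates). Camera axes: x right, y up, looking along -z (the intrinsics and any distortion apply to the point x, -y, -z); pixel columns grow to the right and rows downward; lengths in m; the calibration is good to about 2 mm. A picture is of the moment at which its call begins. camera_model takes no time and is no camera call.
- workorder.close_job(): hands the job in; it is judged then, once.
The state is a dict: "time_s": time; "joint_positions": joint angles; "qvel": joint speeds; "effort": joint torques, N m; "eef_pos": TCP position; "eef_rot": TCP orientation; "wrist_force": force on the tool from outside, world axes, zero at the start; "moment": the same for the moment, N m; "gripper_width": finger opening in m; "grasp_force": force on a finger pad.
Only numpy, scipy, OpenCV 4.12 (cv2) and the standard library are available. Lean on these libraries where they do the work, as an engineer would, in place of code of your own. Each camera call takes 0.05 s, during which the arm holds its last target. There are 200 camera calls.

TASK

Push the white filter canister, open socket down, fully onto the brass spigot on top of the blue block of the hand vacuum pump. Then pull the pump's black T-handle out against its spring until the yellow pointer stands over the middle of the red clip on the ruler, and keep it there: finish while still holding the handle at the mark, without shifting the clip or disturbing the label roll or the timer.

Things in the scene. Friction and masses are not known exactly. Their poses are not given: they have to be found in the camera images.
- pump: hand vacuum pump fixed to the bench: grey base plate 130 x 84 x 10 mm, horizontal aluminium barrel (top 52 mm above the bench), blue valve block at the back (48 x 52 mm, top at 58 mm, centred 35 mm along +x), small round gauge on its -y side. Origin at the centre of the underside of the base; z up; the handle is pulled out along the pump's own -x. An aluminium ruler (14 mm wide, top at 40 mm) lies along x at y = +56 mm and runs from x = -40 to -200 mm
- port_seat (a point): foot of the brass spigot, on its axis, on the flat top of the blue block (58 mm above the bench). The spigot is upright, 18 mm in diameter and 24 mm high, with its top 7 mm tapered to 11 mm
- filter: loose white filter canister with a green band, upright round cylinder 38 mm in diameter, 60 mm high with its 4 mm top nub, about 60 g. Origin at the centre of its open underside, z up. The round socket in its underside is 21 mm in diameter and 26 mm deep; seated, its underside rests flat on the blue block. Straight sides to grip up to 50 mm above its underside
- plunger (a joint): how far the pump's rod and handle are pulled out, m: 0 pushed in, up to 0.075. A spring pulls it back: about 5 N at 0, rising by 0.8 N per cm; let go, it runs home
- grip_bar: black round grip bar of the T-handle, 14 mm in diameter and 86 mm long along the pump's y, origin at its centre, 66 mm above the bench and 52 mm in front of the barrel's end when pushed in, axes as the pump's. It sits on a 16 mm wide stem over the rod (rod top 35 mm above the bench); it can be pinched from above between fingers that close along the pump's x, or hooked from behind
- pointer (a point): lower tip of the yellow pointer, which is fixed to the +y end of the grip bar 56 mm from its centre and moves with it, 50 mm above the bench
- mark_clip (a joint): place of the red clip along the ruler, m, counted like joint plunger: when both have the same value the pointer stands over the middle of the clip. Differs from start to start between 0.025 and 0.055; the clip sits stiffly and is not to be moved
- mark (a point): centre of the top of the red clip (10 mm along the ruler, 22 mm across), 43 mm above the bench; axes as the pump's
- label_roll: loose white roll of labels lying flat, 62 mm in diameter, 26 mm high, origin at the centre of its underside; leave it alone
- timer_red: loose red bench timer, 78 x 62 x 17 mm, origin at the centre of its underside; leave it alone
Not all that is in view belongs to the job. Of the things like the filter, leave any that is orange or turquoise; of the rest the larger one is meant.

How it is judged:
By the outcome, as a careful person would: the job done as asked, in the order asked, and still so for the second after the job is handed in, while the arm keeps its last pose, push and grip.
It also fails if it takes over 58 s, if anything falls off the work surface, if the arm or the gripper's body presses on something with over 40 N, if the wrist force passes 120 N, or if a joint passes its speed limit or range.

## Working session

There is one attempt and no reset: what is moved stays moved. The work goes in short steps, Python scripts to look and compute and a tool call to move; the robot and the scene stay as the last step left them, time stands still between calls to the robot, and variables do not carry over. Pictures are saved under pics/ and viewed, at most 10 in all, crops included, and the job is handed in when it is done.

Besides the shell and the picture viewer there is one more tool, called as name(argument=value, ...) on one line, values as JSON. jog_arm: Moves the arm, as the interface text tells. Its arguments: {"type":"object","properties":{"deltas":{"type":"array","items":{"type":"array"}},"jaw":{"type":"number"},"force":{"type":"number"}},"required":["deltas"]}

```bash
mkdir -p pics; cat > h.py <<'E'
import numpy as np, cv2
from workcell import ctrl, viewer, workorder
def grab(n,f):
    im=viewer.grab_frame(n); cv2.imwrite('pics/'+f,cv2.cvtColor(im,cv2.COLOR_RGB2BGR)); return im
def ray(n,u,v):
    m=viewer.camera_model(n);K=np.array(m['K']);k=m['k1'];T=np.array(m['T'])
    d=np.array([(u-K[0,2])/K[0,0],(v-K[1,2])/K[1,1]]);s=d.copy()
    for _ in range(30): s=d/(1+k*(s@s))
    return T[:3,3],T[:3,:3]@np.array([s[0],-s[1],-1])
def at_z(n,u,v,z):
    o,d=ray(n,u,v);return o+d*(z-o[2])/d[2]
def proj(n,p):
    m=viewer.camera_model(n);K=np.array(m['K']);k=m['k1'];T=np.array(m['T'])
    c=T[:3,:3].T@(np.array(p)-T[:3,3]);s=np.array([c[0],-c[1]])/-c[2];s=s*(1+k*(s@s))
    return K[:2,:2]@s+K[:2,2]
E
python3 - <<'E'
from h import *
np.set_printoptions(precision=4,suppress=True)
grab('side','s0.png');grab('top','t0.png')
for n in('side','top'):print(viewer.camera_model(n))
print(ctrl.get_obs())
E
```

```text
{'K': array([[383.7208,   0.    , 321.2954],
       [  0.    , 383.7208, 196.0255],
       [  0.    ,   0.    ,   1.    ]]), 'k1': 0.030977632763261733, 'T': array([[-0.9995,  0.0049, -0.0322,  0.4671],
       [-0.0281, -0.6309,  0.7754,  0.4452],
       [-0.0165,  0.7759,  0.6307,  0.6062],
       [ 0.    ,  0.    ,  0.    ,  1.    ]])}
{'K': array([[412.0518,   0.    , 321.0645],
       [  0.    , 412.0518, 199.0412],
       [  0.    ,   0.    ,   1.    ]]), 'k1': -0.045232740536697305, 'T': array([[-0.0242,  0.9961, -0.0849,  0.4276],
       [-0.9994, -0.0218,  0.028 , -0.1877],
       [ 0.026 ,  0.0855,  0.996 ,  0.9849],
       [ 0.    ,  0.    ,  0.    ,  1.    ]])}
{'time_s': 0.1, 'joint_positions': array([ 1.2323,  0.3089,  1.6351, -0.    ,  1.1997, -0.0697]), 'qvel': array([-0.0007, -0.0026, -0.0031, -0.0006, -0.0003, -0.0011]), 'effort': array([ -0.0001, -41.641 , -27.7644,  -0.    ,   0.0041,  -0.    ]), 'eef_pos': array([0.1659, 0.6022, 0.4036]), 'eef_rot': array([ 0.134 ,  0.991 , -0.001 , -0.0002]), 'wrist_force': array([-0.2158,  0.5777, -0.61  ]), 'moment': array([ 0.0051, -0.0149,  0.0258]), 'grasp_force': 0.0, 'gripper_width': 0.08522833772984399}
```

View pics/t0.png

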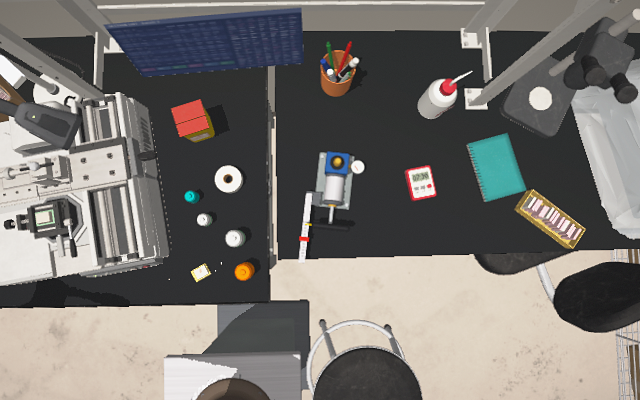

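View pics/s0.png

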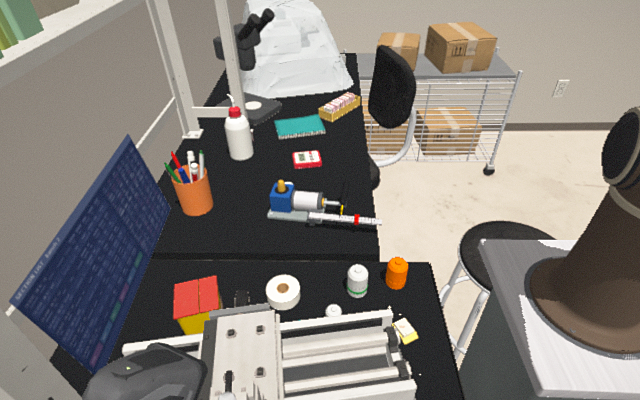

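Top view: the filter-like things are turquoise (191,197), small white (204,219), larger white (235,239) and orange (243,271). The larger white one fits, and the side view shows its green band at (357,290). The pump is at about (335,185), the red clip at (304,239) and the label roll at (228,179). I'll confirm in one enlarged crop.

```bash
python3 - <<'E'
from h import *
t=cv2.imread('pics/t0.png');s=cv2.imread('pics/s0.png')
a=cv2.resize(t[140:265,285:375],None,fx=4.4,fy=4.4,interpolation=cv2.INTER_CUBIC)
b=cv2.resize(t[185:285,180:260],None,fx=2.9,fy=2.9,interpolation=cv2.INTER_CUBIC)
c=cv2.resize(s[175:310,260:420],None,fx=2.2,fy=2.0,interpolation=cv2.INTER_CUBIC)
o=np.zeros((600,800,3),np.uint8)
o[:a.shape[0],:a.shape[1]]=a;o[:b.shape[0],400:400+b.shape[1]]=b;o[300:300+c.shape[0],400:400+c.shape[1]]=c
cv2.imwrite('pics/c0.png',o)
np.set_printoptions(precision=4,suppress=True)
h=cv2.cvtColor(t,cv2.COLOR_BGR2HSV)
def blob(n,roi,lo,hi):
    u0,v0,u1,v1=roi;m=cv2.inRange(h[v0:v1,u0:u1],lo,hi)
    k,l,st,ce=cv2.connectedComponentsWithStats(m)
    for i in np.argsort(-st[1:,4])[:2]+1:print(n,ce[i]+[u0,v0],st[i,2:])
blob('blue',(310,145,360,185),(100,120,60),(125,255,255))
blob('brass',(325,150,350,175),(10,80,60),(35,255,255))
blob('red',(290,225,320,250),(0,120,80),(8,255,255))
blob('yellow',(290,195,340,240),(20,120,80),(35,255,255))
blob('white',(220,225,250,255),(0,0,120),(180,90,255))
blob('green',(220,225,250,255),(45,90,40),(90,255,255))
blob('white small',(195,210,215,230),(0,0,120),(180,90,255))
E
```

```text
blue [336.7207 162.6727] [ 25  25 333]
brass [337.0139 161.4167] [ 9 10 72]
brass [349. 166.] [1 3 3]
red [303.7391 238.4565] [11  6 46]
yellow [308.7333 223.8667] [ 7  3 15]
yellow [331.6154 204.9231] [ 8  3 13]
white [233.3493 238.1092] [ 17  17 229]
green [244. 235.] [1 1 1]
white small [202.405 219.314] [ 12  12 121]
white small [209. 223.] [1 1 1]
```

View pics/c0.png

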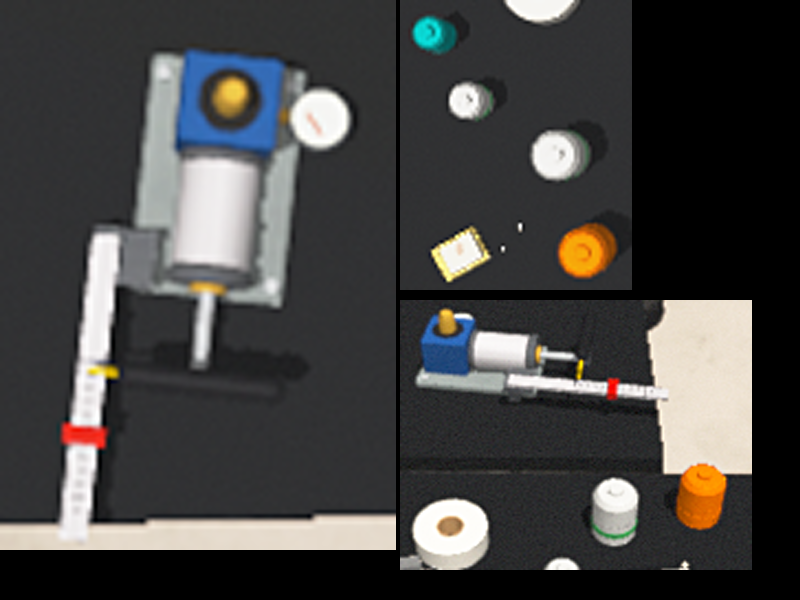

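The crop confirms it: the larger white canister with the green band is at top (234.5,238) and side (358,280). In the crop's top view, the spigot top is at (232,95), the clip at (84,436) and the pointer at (103,371). Next I'll fit the poses.

```bash
python3 - <<'E'
from h import *
from scipy.optimize import least_squares
np.set_printoptions(precision=4,suppress=True)
a=at_z('top',234,238,.058);print('filter top',a,'side',at_z('side',358.6,268.5,.060))
print('nub',at_z('top',234.5,237.8,.06),'small',at_z('top',203,219.3,.045), 'orange',at_z('top',243,270,.05))
C=lambda x,y:(285+x/4.4,140+y/4.4)
S=lambda x,y:(260+(x-400)/2.2,175+(y-300)/2)
# unknown: X,Y,yaw, clipx, pointerx
pts=[('top',C(155,55),(.065,.042,.01)),('top',C(305,70),(.065,-.042,.01)),('top',C(283,303),(-.065,-.042,.01)),
('top',C(233,94),(.035,0,.08)),('top',C(184,52),(.059,.026,.058)),('top',C(284,64),(.059,-.026,.058)),('top',C(177,146),(.011,.026,.058)),('top',C(273,156),(.011,-.026,.058)),
('top',C(73,540),(-.2,.056,.04)),('top',C(105,231),(-.04,.056,.04)),
('side',S(447,311),(.035,0,.082)),('side',S(667,394),(-.2,.056,.04)),('side',S(510,380),(-.04,.056,.04))]
def W(p,l):
    c,s=np.cos(p[2]),np.sin(p[2]);return np.array([p[0]+c*l[0]-s*l[1],p[1]+s*l[0]+c*l[1],l[2]])
def f(p):
    r=[proj(n,W(p,l))-uv for n,uv,l in pts]
    r+=[proj('top',W(p,(p[3],.056,.043)))-C(84,436),proj('side',W(p,(p[3],.056,.043)))-S(613,387)]
    r+=[proj('top',W(p,(p[4],.056,.051)))-C(103,371),proj('side',W(p,(p[4],.056,.055)))-S(580,370)]
    return np.concatenate(r)
p0=[*at_z('top',335,180,.01)[:2],0,-.15,-.11]
q=least_squares(f,p0,loss='soft_l1');print(q.x,q.cost);print(f(q.x).reshape(-1,2))
p=q.x
print('spigot',W(p,(.035,0,.058)),'bar',W(p,(p[4],0,.066)),'plunge',p[4]-p[3])
E
```

```text
filter top [ 0.4236 -0.0171  0.058 ] side [ 0.421  -0.0172  0.06  ]
nub [ 0.424  -0.0186  0.06  ] small [0.4674 0.0553 0.045 ] orange [ 0.3516 -0.0352  0.05  ]
[ 0.5531 -0.2481 -0.1332 -0.145  -0.1114] 7.641068435834112
[[-0.2781 -0.1239]
 [ 0.357   0.4086]
 [-0.1877  1.1343]
 [ 0.0119  0.1023]
 [ 0.2989 -0.2471]
 [ 0.1719 -0.4069]
 [-0.3788 -0.9269]
 [ 0.5168 -0.6414]
 [-0.176   0.7057]
 [ 0.3778  1.2687]
 [-0.589   0.5239]
 [ 0.8146 -0.8323]
 [-0.7748 -0.9001]
 [ 0.0152  0.195 ]
 [-0.1196 -0.8324]
 [-2.6924  0.1999]
 [-0.4033  2.0623]]
spigot [ 0.5878 -0.2528  0.058 ] bar [ 0.4427 -0.2333  0.066 ] plunge 0.03356347395723443
```

jog_arm(deltas=[[[-1.72, -2.2, 0], [0, 0, 0]], [[-1.72, -2.2, 0], [0, 0, 0]], [[-1.72, -2.2, 0], [0, 0, 0]], [[-1.72, -2.2, 0], [0, 0, 0]], [[-1.72, -2.2, 0], [0, 0, 0]], [[-1.72, -2.2, 0], [0, 0, 0]], [[-1.72, -2.2, 0], [0, 0, 0]], [[-1.72, -2.2, 0], [0, 0, 0]]], jaw=1)

```text
time_s: 0.77
eef_pos: [0.252, 0.3948, 0.4042]
eef_rot: [0.134, 0.991, -0.0, -0.0]
wrist_force: [1.2, -0.7, 0.2]
gripper_width: 0.0859
grasp_force: 0.0
```

jog_arm(deltas=[[[-1.72, -2.2, 0], [0, 0, 0]], [[-1.72, -2.2, 0], [0, 0, 0]], [[-1.72, -2.2, 0], [0, 0, 0]], [[-1.72, -2.2, 0], [0, 0, 0]], [[-1.72, -2.2, 0], [0, 0, 0]], [[-1.72, -2.2, 0], [0, 0, 0]], [[-1.72, -2.2, 0], [0, 0, 0]], [[-1.72, -2.2, 0], [0, 0, 0]]])

```text
time_s: 1.43
eef_pos: [0.3378, 0.1887, 0.4044]
eef_rot: [0.134, 0.991, -0.0, -0.0]
wrist_force: [0.5, -0.3, -0.1]
gripper_width: 0.0853
grasp_force: 0.0
```

jog_arm(deltas=[[[-1.72, -2.2, 0], [0, 0, 0]], [[-1.72, -2.2, 0], [0, 0, 0]], [[-1.72, -2.2, 0], [0, 0, 0]], [[-1.72, -2.2, 0], [0, 0, 0]], [[-1.72, -2.2, 0], [0, 0, 0]], [[-1.72, -2.2, 0], [0, 0, 0]], [[-1.72, -2.2, 0], [0, 0, 0]], [[0, 0, 0], [0, 0, 0]]])

```text
time_s: 2.1
eef_pos: [0.4143, 0.0064, 0.4048]
eef_rot: [0.136, 0.991, -0.001, 0.001]
wrist_force: [0.6, -0.5, 0.5]
gripper_width: 0.0857
grasp_force: 0.0
```

jog_arm(deltas=[[[-0.7, -1.0, 1.5], [0, 0, 0]], [[-0.7, -1.1, 2.0], [0, 0, 0]], [[0, 0, 3], [0, 0, 0]], [[0, 0, 3], [0, 0, 0]], [[0, 0, 3], [0, 0, 0]], [[0, 0, 0], [0, 0, 0]], [[0, 0, 0], [0, 0, 0]]])

```text
time_s: 2.68
eef_pos: [0.4196, -0.0138, 0.2782]
eef_rot: [0.134, 0.991, 0.0, -0.003]
wrist_force: [0.1, -1.2, -0.3]
gripper_width: 0.0855
grasp_force: 0.0
```

```bash
python3 - <<'E'
from h import *
np.set_printoptions(precision=4,suppress=True)
t=grab('top','t1.png');s=grab('side','s1.png');o=ctrl.get_obs();print(o['eef_pos'],o['eef_rot'],o['joint_positions'])
x,y=o['eef_pos'][:2]
print(proj('side',(x,y,.11)),proj('side',(.4225,-.0175,.06)))
a=cv2.resize(t[160:320,160:320],None,fx=2.5,fy=2.5);b=cv2.resize(s[170:330,280:440],None,fx=2.5,fy=2.5)
cv2.imwrite('pics/c1.png',cv2.cvtColor(np.hstack([a,b]),cv2.COLOR_RGB2BGR))
E
```

```text
[ 0.4217 -0.0141  0.281 ] [0.1338 0.991  0.0001 0.0011] [-0.1367  0.0885  2.1884  0.0002  0.8625 -1.4392]
[359.498  250.9393] [357.7457 268.347 ]
```

View pics/c1.png

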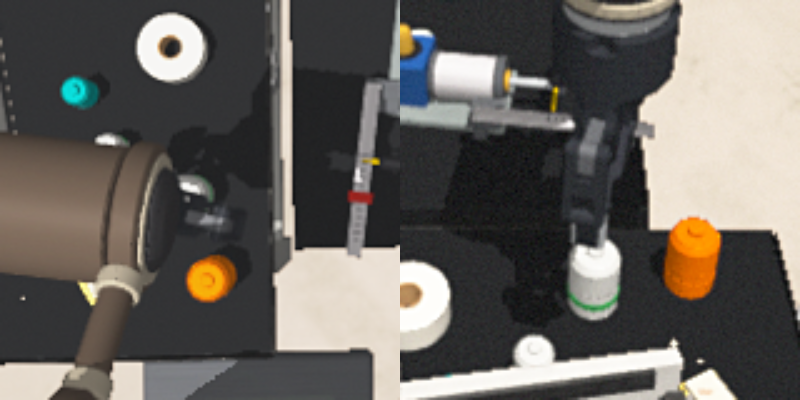

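The fingers stand over the canister: tip at (600,240) against the canister's axis at (593,255) in the crop. All clear to descend.

jog_arm(deltas=[[[-0.1, -0.3, 1.5], [0, 0, 0]], [[0, 0, 2], [0, 0, 0]], [[0, 0, 2], [0, 0, 0]], [[0, 0, 2], [0, 0, 0]], [[0, 0, 1.5], [0, 0, 0]], [[0, 0, 0], [0, 0, 0]], [[0, 0, 0], [0, 0, 0]]])

```text
time_s: 3.37
eef_pos: [0.4221, -0.0174, 0.1909]
eef_rot: [0.134, 0.991, 0.0, 0.001]
wrist_force: [-0.2, -0.4, -0.5]
gripper_width: 0.0855
grasp_force: 0.0
```

jog_arm(deltas=[[[0, 0, 0], [0, 0, 0]], [[0, 0, 0], [0, 0, 0]], [[0, 0, 0], [0, 0, 0]], [[0, 0, 0], [0, 0, 0]], [[0, 0, 0], [0, 0, 0]], [[0, 0, 0], [0, 0, 0]], [[0, 0, 0], [0, 0, 0]], [[0, 0, 0], [0, 0, 0]]], jaw=0, force=40)

```text
time_s: 4.03
eef_pos: [0.4218, -0.0175, 0.1909]
eef_rot: [0.134, 0.991, 0.0, 0.001]
wrist_force: [-1.3, 1.0, 7.0]
gripper_width: 0.0369
grasp_force: 39.4
```

jog_arm(deltas=[[[0, 0, -1], [0, 0, 0]], [[0, 0, -2], [0, 0, 0]], [[0, 0, -2], [0, 0, 0]], [[0, 0, -2], [0, 0, 0]], [[0, 0, -2], [0, 0, 0.1]], [[0, 0, -2], [0, 0, 0.1]], [[0, 0, -1], [0, 0, 0.1]], [[0, 0, 0], [0, 0, 0.1]]])

```text
time_s: 4.7
eef_pos: [0.4222, -0.0176, 0.3131]
eef_rot: [0.331, 0.944, 0.001, 0.003]
wrist_force: [0.9, 0.1, -1.0]
gripper_width: 0.0368
grasp_force: 40.3
```

jog_arm(deltas=[[[0, 0, 0], [0, 0, 0.115]], [[0, 0, 0], [0, 0, 0.115]], [[0, 0, 0], [0, 0, 0.115]], [[0, 0, 0], [0, 0, 0.115]], [[0, 0, 0], [0, 0, 0.115]], [[0, 0, 0], [0, 0, 0.115]], [[0, 0, 0], [0, 0, 0.115]], [[0, 0, 0], [0, 0, 0.115]]])

```text
time_s: 5.37
eef_pos: [0.4208, -0.0174, 0.3102]
eef_rot: [0.715, 0.699, -0.0, 0.0]
wrist_force: [-0.6, 0.6, -1.0]
gripper_width: 0.0367
grasp_force: 40.3
```

jog_arm(deltas=[[[0, 0, 0], [0, 0, 0.115]], [[0, 0, 0], [0, 0, 0]], [[0, 0, 0], [0, 0, 0]]])

```text
time_s: 5.62
eef_pos: [0.4209, -0.0174, 0.31]
eef_rot: [0.752, 0.66, 0.0, 0.0]
wrist_force: [0.3, 0.9, -1.0]
gripper_width: 0.0364
grasp_force: 40.3
```

```bash
python3 - <<'E'
from h import *
from scipy.spatial.transform import Rotation as R
np.set_printoptions(precision=4,suppress=True)
o=ctrl.get_obs();print(o['eef_pos'],o['joint_positions'],o['gripper_width'],o['wrist_force'])
M=R.from_quat(o['eef_rot']).as_matrix();print(M)
g=np.array([.5878,-.2528,o['eef_pos'][2]])-o['eef_pos'];print(100*M.T@g)
E
```

```text
[ 0.4209 -0.0174  0.31  ] [-0.1448  0.0354  2.1712 -0.      0.9349 -0.0147] 0.03638390992351553 [ 0.3189  0.852  -1.0134]
[[ 0.1297  0.9915  0.0001]
 [ 0.9915 -0.1297 -0.    ]
 [-0.      0.0002 -1.    ]]
[-21.1723  19.6059   0.0036]
```

jog_arm(deltas=[[[-1.5, 1.4, 0], [0, 0, 0]], [[-1.8, 1.7, 0], [0, 0, 0]], [[-1.8, 1.7, 0], [0, 0, 0]], [[-1.8, 1.7, 0], [0, 0, 0]], [[-1.8, 1.7, 0], [0, 0, 0]], [[-1.8, 1.7, 0], [0, 0, 0]], [[-1.8, 1.7, 0], [0, 0, 0]], [[-1.8, 1.7, 0], [0, 0, 0]]])

```text
time_s: 6.28
eef_pos: [0.5347, -0.1759, 0.3097]
eef_rot: [0.752, 0.66, -0.0, -0.0]
wrist_force: [0.2, 0.3, -1.1]
gripper_width: 0.0371
grasp_force: 40.3
```

jog_arm(deltas=[[[-1.8, 1.7, 0], [0, 0, 0]], [[-1.8, 1.7, 0], [0, 0, 0]], [[-1.8, 1.7, 0], [0, 0, 0]], [[-1.67, 1.2, 0], [0, 0, 0]], [[0, 0, 0], [0, 0, 0]], [[0, 0, 0], [0, 0, 0]], [[0, 0, 0], [0, 0, 0]]])

```text
time_s: 6.87
eef_pos: [0.5868, -0.2529, 0.3092]
eef_rot: [0.752, 0.659, -0.0, -0.001]
wrist_force: [-0.3, -0.4, -1.2]
gripper_width: 0.0366
grasp_force: 40.3
```

```bash
python3 - <<'E'
from h import *
np.set_printoptions(precision=4,suppress=True)
t=grab('top','t2.png');s=grab('side','s2.png');o=ctrl.get_obs();print(o['eef_pos'],o['eef_rot'],o['wrist_force'])
x,y,z=o['eef_pos']
print(proj('side',(x,y,z-.191)),proj('side',(.5878,-.2528,.082)),proj('top',(x,y,z-.191)))
b=cv2.resize(s[110:240,230:400],None,fx=4.4,fy=4.4,interpolation=cv2.INTER_CUBIC)
cv2.imwrite('pics/c2.png',cv2.cvtColor(b,cv2.COLOR_RGB2BGR))
E
```

```text
[ 0.5867 -0.2523  0.3093] [ 0.7521  0.6591 -0.0002 -0.0008] [ 0.2948  0.1864 -1.3933]
[279.8876 168.0347] [280.7866 181.0134] [338.9831 158.8174]
```

View pics/c2.png

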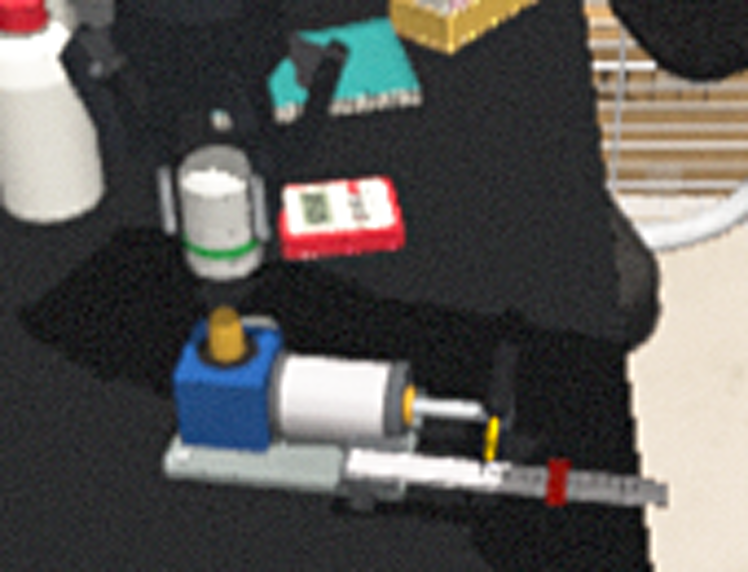

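Crop: the canister hangs straight above the spigot, with the canister axis at u≈223 and the spigot at u≈225. Lowering it in stages.

jog_arm(deltas=[[[0, 0.1, 1], [0, 0, 0]], [[0, 0, 1], [0, 0, 0]], [[0, 0, 1], [0, 0, 0]], [[0, 0, 0.5], [0, 0, 0]], [[0, 0, 0.4], [0, 0, 0]], [[0, 0, 0.3], [0, 0, 0]], [[0, 0, 0], [0, 0, 0]]])

```text
time_s: 7.55
eef_pos: [0.5882, -0.2534, 0.2669]
eef_rot: [0.753, 0.659, -0.0, -0.0]
wrist_force: [-0.5, 0.1, 0.0]
gripper_width: 0.0368
grasp_force: 40.3
```

jog_arm(deltas=[[[0, 0, 0.3], [0, 0, 0]], [[0, 0, 0.3], [0, 0, 0]], [[0, 0, 0.3], [0, 0, 0]], [[0, 0, 0.2], [0, 0, 0]], [[0, 0, 0], [0, 0, 0]]])

```text
time_s: 7.97
eef_pos: [0.5885, -0.2535, 0.2564]
eef_rot: [0.753, 0.659, 0.0, 0.0]
wrist_force: [1.1, -0.5, -1.7]
gripper_width: 0.0367
grasp_force: 40.3
```

jog_arm(deltas=[[[0, 0, 0.2], [0, 0, 0]], [[0, 0, 0.2], [0, 0, 0]], [[0, 0, 0.2], [0, 0, 0]], [[0, 0, 0.2], [0, 0, 0]], [[0, 0, 0], [0, 0, 0]]])

```text
time_s: 8.38
eef_pos: [0.5885, -0.2535, 0.249]
eef_rot: [0.753, 0.659, 0.0, 0.0]
wrist_force: [0.2, 0.3, 1.4]
gripper_width: 0.037
grasp_force: 40.5
```

jog_arm(deltas=[[[0, 0, 0.1], [0, 0, 0]], [[0, 0, 0.1], [0, 0, 0]], [[0, 0, 0.1], [0, 0, 0]], [[0, 0, 0], [0, 0, 0]]])

```text
time_s: 8.72
eef_pos: [0.5887, -0.2535, 0.2489]
eef_rot: [0.752, 0.659, -0.0, -0.0]
wrist_force: [-3.9, 2.7, 13.8]
gripper_width: 0.0367
grasp_force: 41.7
```

jog_arm(deltas=[[[0, 0, 0.15], [0, 0, 0]], [[0, 0, 0], [0, 0, 0]], [[0, 0, 0], [0, 0, 0]]])

```text
time_s: 8.97
eef_pos: [0.5888, -0.2536, 0.2489]
eef_rot: [0.752, 0.659, -0.0, -0.0]
wrist_force: [-7.5, 3.6, 21.1]
gripper_width: 0.037
grasp_force: 42.3
```

jog_arm(deltas=[[[0, 0, 0], [0, 0, 0]], [[0, 0, 0], [0, 0, 0]], [[0, 0, 0], [0, 0, 0]], [[0, 0, 0], [0, 0, 0]]], jaw=0.75)

```text
time_s: 9.3
eef_pos: [0.5879, -0.2533, 0.2434]
eef_rot: [0.753, 0.659, -0.0, -0.001]
wrist_force: [-0.1, 0.5, 0.2]
gripper_width: 0.0641
grasp_force: 0.0
```

jog_arm(deltas=[[[0, 0, -1], [0, 0, 0]], [[0, 0, -2], [0, 0, 0]], [[0, 0, -3], [0, 0, 0]], [[0, 0, -3], [0, 0, 0]], [[0, -0.5, -1], [0, 0, 0]], [[0, -2, 0], [0, 0, 0]], [[0, -3, 0], [0, 0, 0]], [[0, -3, 0], [0, 0, 0]]])

```text
time_s: 9.97
eef_pos: [0.5032, -0.2419, 0.3444]
eef_rot: [0.752, 0.659, 0.0, 0.0]
wrist_force: [-0.5, -0.7, 0.3]
gripper_width: 0.0639
grasp_force: 0.0
```

```bash
python3 - <<'E'
from h import *
np.set_printoptions(precision=4,suppress=True)
t=grab('top','t3.png');s=grab('side','s3.png');o=ctrl.get_obs();print(o['eef_pos'],o['eef_rot'],o['wrist_force'])
for z in(.058,.118):print(proj('side',(.5878,-.2528,z)))
b=cv2.resize(s[110:240,240:400],None,fx=4.5,fy=4.5,interpolation=cv2.INTER_CUBIC)
cv2.imwrite('pics/c3.png',cv2.cvtColor(b,cv2.COLOR_RGB2BGR))
E
```

```text
[ 0.4995 -0.2406  0.3421] [ 0.7528  0.6582 -0.0016 -0.0039] [ 0.208   0.4762 -0.3428]
[281.648  189.2931]
[279.4346 168.0395]
```

View pics/c3.png

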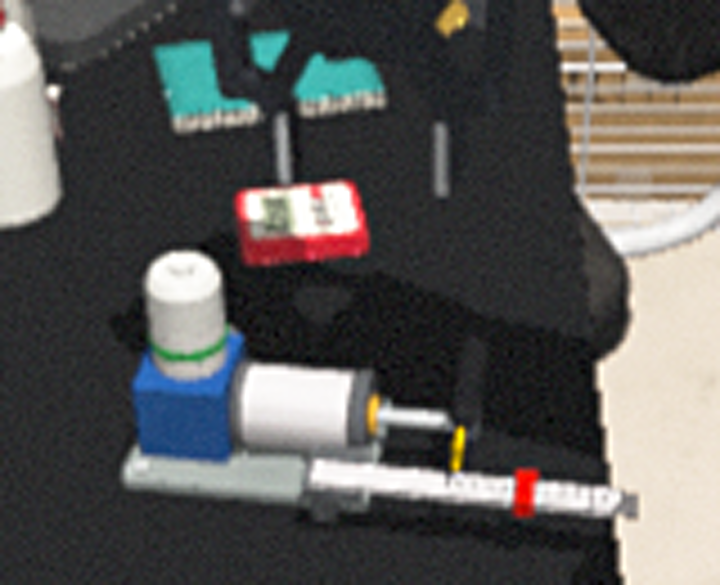

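The canister is seated flat on the block: its nub at crop (182,262) matches a height of 118 mm. Now the handle.

jog_arm(deltas=[[[0, -2, 0], [0, 0, 0]], [[0, -2, 0], [0, 0, 0]], [[0, -1, 1], [0, 0, 0]], [[0, 0, 2], [0, 0, 0]], [[0, 0, 1], [0, 0, 0]], [[0, 0, 0], [0, 0, 0]], [[0, 0, 0], [0, 0, 0]], [[0, 0, 0], [0, 0, 0]]], jaw=0.6)

```text
time_s: 10.73
eef_pos: [0.4553, -0.2358, 0.3047]
eef_rot: [0.752, 0.659, 0.0, 0.001]
wrist_force: [0.3, -0.1, 0.6]
gripper_width: 0.051
grasp_force: 0.0
```

```bash
python3 - <<'E'
from h import *
from scipy.spatial.transform import Rotation as R
np.set_printoptions(precision=4,suppress=True)
t=grab('top','t4.png');s=grab('side','s4.png');o=ctrl.get_obs();print(o['eef_pos'],o['eef_rot'],o['wrist_force'])
M=R.from_quat(o['eef_rot']).as_matrix();print(100*M.T@(np.array([.4427,-.2333,.222])-o['eef_pos']))
b=cv2.resize(s[120:240,280:400],None,fx=5,fy=5,interpolation=cv2.INTER_CUBIC)
cv2.imwrite('pics/c4.png',cv2.cvtColor(b,cv2.COLOR_RGB2BGR))
E
```

```text
[ 0.4553 -0.2359  0.3051] [0.7524 0.6587 0.0003 0.0009] [-0.2636  0.1102 -0.1085]
[ 0.0923 -1.3019  8.3071]
```

View pics/c4.png

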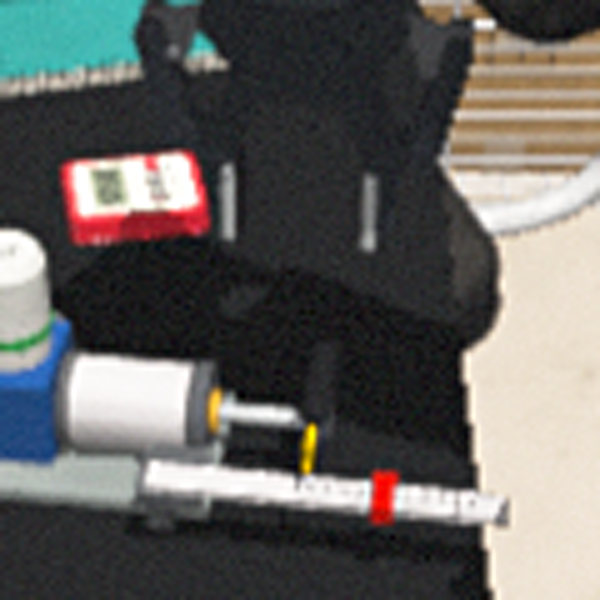

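The open fingers straddle u≈298 and the bar is at u≈325 in the crop. That is about 1 cm toward -x, which agrees with the computed -1.3 cm.

jog_arm(deltas=[[[0.1, -1.3, 0], [0, 0, 0]], [[0, 0, 1.5], [0, 0, 0]], [[0, 0, 2], [0, 0, 0]], [[0, 0, 2], [0, 0, 0]], [[0, 0, 1.5], [0, 0, 0]], [[0, 0, 0.8], [0, 0, 0]], [[0, 0, 0.5], [0, 0, 0]], [[0, 0, 0], [0, 0, 0]]])

```text
time_s: 11.5
eef_pos: [0.4418, -0.2327, 0.2208]
eef_rot: [0.752, 0.659, -0.0, -0.0]
wrist_force: [-0.1, 0.7, 1.0]
gripper_width: 0.0512
grasp_force: 0.0
```

jog_arm(deltas=[[[0, 0, 0], [0, 0, 0]], [[0, 0, 0], [0, 0, 0]], [[0, 0, 0], [0, 0, 0]], [[0, 0, 0], [0, 0, 0]], [[0, 0, 0], [0, 0, 0]], [[0, 0, 0], [0, 0, 0]], [[0, 0, 0], [0, 0, 0]], [[0, 0, 0], [0, 0, 0]]], jaw=0, force=60)

```text
time_s: 12.17
eef_pos: [0.4433, -0.2333, 0.2225]
eef_rot: [0.753, 0.658, 0.001, 0.002]
wrist_force: [4.3, 1.1, 1.1]
gripper_width: 0.0123
grasp_force: 58.4
```

jog_arm(deltas=[[[0, -0.3, 0], [0, 0, 0]], [[0, -0.4, 0], [0, 0, 0]], [[0, -0.5, 0], [0, 0, 0]], [[0, -0.5, 0], [0, 0, 0]], [[0, -0.5, 0], [0, 0, 0]], [[0, -0.4, 0], [0, 0, 0]], [[0, -0.3, 0], [0, 0, 0]], [[0, 0, 0], [0, 0, 0]]])

```text
time_s: 12.83
eef_pos: [0.4147, -0.2294, 0.2225]
eef_rot: [0.753, 0.658, 0.002, 0.003]
wrist_force: [6.6, 1.7, -1.0]
gripper_width: 0.0119
grasp_force: 58.8
```

jog_arm(deltas=[[[0, 0, 0], [0, 0, 0]], [[0, 0, 0], [0, 0, 0]]])

```text
time_s: 13.0
eef_pos: [0.415, -0.2295, 0.2225]
eef_rot: [0.753, 0.658, 0.002, 0.003]
wrist_force: [5.8, 0.7, -0.6]
gripper_width: 0.0119
grasp_force: 58.8
```

```bash
cat > m.py <<'E'
from h import *
import sys
np.set_printoptions(precision=4,suppress=True)
k=sys.argv[1]
o=ctrl.get_obs();print(o['eef_pos'],o['wrist_force'],o['gripper_width'])
def W(l,p=(.5531,-.2481,-.1332)):
    c,s=np.cos(p[2]),np.sin(p[2]);return np.array([p[0]+c*l[0]-s*l[1],p[1]+s*l[0]+c*l[1],l[2]])
def cen(im,lo,hi,roi):
    u0,v0,u1,v1=roi;h=cv2.cvtColor(im[v0:v1,u0:u1],cv2.COLOR_RGB2HSV).astype(float)
    m=cv2.inRange(h.astype(np.uint8),lo,hi);n,l,st,ce=cv2.connectedComponentsWithStats(m)
    if n<2:return None
    i=1+np.argmax(st[1:,4]);return ce[i]+[u0,v0],st[i]
s=grab('side','s%s.png'%k);t=grab('top','t%s.png'%k)
from scipy.optimize import brentq
def lx(n,u,z,ax):  # local x on ruler line y=.056
    return brentq(lambda x:proj(n,W((x,.056,z)))[ax]-u,-.3,.1)
for n,im,roi,ax in(('side',s,(320,190,400,240),0),('top',t,(280,205,335,250),1)):
    r=cen(im,(0,120,70),(8,255,255),roi)or cen(im,(172,120,70),(180,255,255),roi);y=cen(im,(20,120,70),(35,255,255),roi)
    print(n,'red',r,'yel',y)
    if r and y:print(' clip',lx(n,r[0][ax],.043,ax),'ptr(z .058,.052)',lx(n,y[0][ax],.058,ax),lx(n,y[0][ax],.052,ax))
a=cv2.resize(s[150:240,300:400],None,fx=6,fy=6,interpolation=cv2.INTER_CUBIC)
cv2.imwrite('pics/c%s.png'%k,cv2.cvtColor(a,cv2.COLOR_RGB2BGR))
E
python3 m.py 5
```

```text
[ 0.415  -0.2295  0.2225] [ 5.848   0.6543 -0.624 ] 0.011890689746933462
side red (array([356.4118, 219.2353]), array([34, 24,  6, 11, 51], dtype=int32)) yel (array([354.6786, 209.8214]), array([33, 15,  4, 10, 28], dtype=int32))
 clip -0.14431764791866625 ptr(z .058,.052) -0.1399795601201222 -0.14020872327913023
top red (array([308. , 239.5]), array([28, 34,  1,  2,  2], dtype=int32)) yel (array([331.375, 205.125]), array([48,  0,  7,  2,  8], dtype=int32))
 clip -0.14542838219421023 ptr(z .058,.052) -0.06763250858131714 -0.06720389159193012
```

View pics/c5.png

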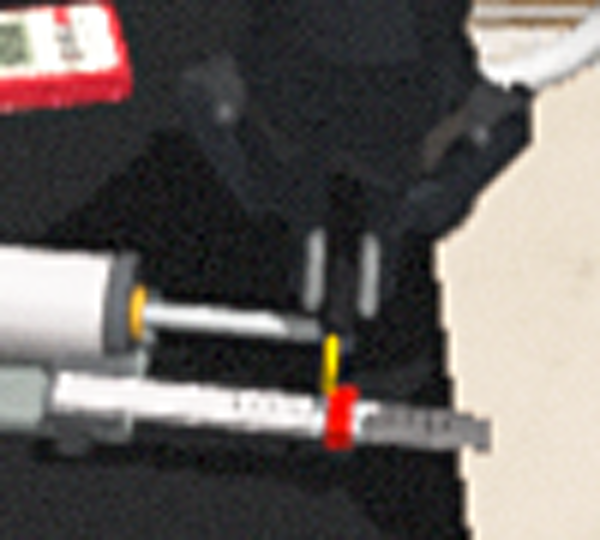

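Crop: the pointer tip (328,390) is over the clip, slightly short of its middle (341,417). I'll check the scale against the earlier frames.

```bash
cat > m2.py <<'E'
import sys,re
src=open('m.py').read().split("s=grab")[0].replace("k=sys.argv[1]","").replace("o=ctrl.get_obs();print(o['eef_pos'],o['wrist_force'],o['gripper_width'])","")
exec(src)
from scipy.optimize import brentq
def soft(im,chan,roi):
    u0,v0,u1,v1=roi;f=im[v0:v1,u0:u1].astype(float);R,G,B=f[...,0],f[...,1],f[...,2]
    w=np.clip((np.minimum(R,G)-B) if chan=='y' else R-np.maximum(G,B),0,None);w[w<25]=0
    vv,uu=np.mgrid[v0:v1,u0:u1]
    rows=[(v0+i,(w[i]*uu[i]).sum()/w[i].sum(),w[i].sum()) for i in range(len(w)) if w[i].sum()>60]
    return rows
for k in sys.argv[1:]:
    s=cv2.cvtColor(cv2.imread('pics/s%s.png'%k),cv2.COLOR_BGR2RGB)
    for c,roi in(('y',(334,195,372,222)),('r',(345,205,372,230))):
        print(k,c,[(v,round(u,2)) for v,u,w in soft(s,c,roi)])
for x in(-.1114,-.14,-.145):
    print(x,*[proj('side',W((x,.056,z))) for z in(.05,.066)],'clip top y edges',proj('side',W((x,.067,.043))),proj('side',W((x,.045,.043))))
E
python3 m2.py 0 4 5
```

```text
0 y [(205, np.float64(341.87)), (206, np.float64(341.77)), (207, np.float64(341.58)), (208, np.float64(341.44)), (209, np.float64(341.21)), (210, np.float64(341.18)), (211, np.float64(341.12)), (212, np.float64(340.92)), (213, np.float64(340.92)), (214, np.float64(340.68))]
0 r [(214, np.float64(356.53)), (215, np.float64(356.58)), (216, np.float64(356.59)), (217, np.float64(356.34)), (218, np.float64(356.12)), (219, np.float64(356.06)), (220, np.float64(355.97)), (221, np.float64(355.99)), (222, np.float64(356.02)), (223, np.float64(355.88)), (224, np.float64(355.89))]
4 y [(205, np.float64(341.87)), (206, np.float64(341.78)), (207, np.float64(341.64)), (208, np.float64(341.37)), (209, np.float64(341.19)), (210, np.float64(341.2)), (211, np.float64(341.11)), (212, np.float64(340.97)), (213, np.float64(340.92)), (214, np.float64(340.67))]
4 r [(214, np.float64(356.55)), (215, np.float64(356.58)), (216, np.float64(356.56)), (217, np.float64(356.35)), (218, np.float64(356.13)), (219, np.float64(356.04)), (220, np.float64(355.96)), (221, np.float64(355.97)), (222, np.float64(356.0)), (2
[... 289 characters left out ...]
354.27)), (215, np.float64(354.77))]
5 r [(211, np.float64(354.57)), (212, np.float64(354.58)), (214, np.float64(356.9)), (215, np.float64(356.78)), (216, np.float64(356.56)), (217, np.float64(356.33)), (218, np.float64(356.1)), (219, np.float64(356.06)), (220, np.float64(355.97)), (221, np.float64(356.0)), (222, np.float64(356.0)), (223, np.float64(355.75)), (224, np.float64(355.89))]
-0.1114 [341.3876 213.7909] [341.5099 208.2206] clip top y edges [340.7214 219.5709] [341.9366 212.8683]
-0.14 [354.5468 215.0493] [354.8313 209.4674] clip top y edges [353.9416 220.8634] [354.8981 214.1032]
-0.145 [356.8606 215.2707] [357.1738 209.6867] clip top y edges [356.2662 221.0909] [357.1769 214.3205]
```

Pointer tip u≈354.3 and clip centre u≈356.3, at 0.463 px/mm, so about 4.4 mm more is needed.

jog_arm(deltas=[[[0, -0.2, 0], [0, 0, 0]], [[0, -0.2, 0], [0, 0, 0]], [[0, -0.04, 0], [0, 0, 0]], [[0, 0, 0], [0, 0, 0]], [[0, 0, 0], [0, 0, 0]], [[0, 0, 0], [0, 0, 0]]])

```text
time_s: 13.6
eef_pos: [0.4108, -0.2289, 0.2225]
eef_rot: [0.753, 0.658, 0.002, 0.003]
wrist_force: [8.3, 1.2, -1.3]
gripper_width: 0.0119
grasp_force: 58.9
```

```bash
python3 m.py 6; python3 m2.py 6
```

```text
[ 0.4108 -0.2289  0.2225] [ 8.3248  1.1591 -1.2842] 0.011925001452589224
side red (array([356.3095, 219.6667]), array([34, 24,  6, 11, 42], dtype=int32)) yel (array([356.6667, 209.8889]), array([35, 16,  4,  9, 27], dtype=int32))
 clip -0.14409566136236215 ptr(z .058,.052) -0.14424995882392522 -0.14449848753245692
top red None yel (array([331., 205.]), array([48,  0,  7,  1,  7], dtype=int32))
6 y [(206, np.float64(356.91)), (207, np.float64(356.85)), (208, np.float64(356.79)), (209, np.float64(356.79)), (210, np.float64(356.71)), (211, np.float64(356.54)), (212, np.float64(356.27)), (213, np.float64(356.29)), (214, np.float64(356.41)), (215, np.float64(356.2)), (216, np.float64(356.42))]
6 r [(206, np.float64(356.62)), (211, np.float64(356.57)), (212, np.float64(356.54)), (214, np.float64(357.25)), (215, np.float64(357.01)), (216, np.float64(356.9)), (217, np.float64(356.41)), (218, np.float64(356.13)), (219, np.float64(356.07)), (220, np.float64(355.96)), (221, np.float64(355.97)), (222, np.float64(355.99)), (223, np.float64(355.86)), (224, np.float64(355.93))]
-0.1114 [341.3876 213.7909] [341.5099 208.2206] clip top y edges [340.7214 219.5709] [341.9366 212.8683]
-0.14 [354.5468 215.0493] [354.8313 209.4674] clip top y edges [353.9416 220.8634] [354.8981 214.1032]
-0.145 [356.8606 215.2707] [357.1738 209.6867] clip top y edges [356.2662 221.0909] [357.1769 214.3205]
```

View pics/c6.png

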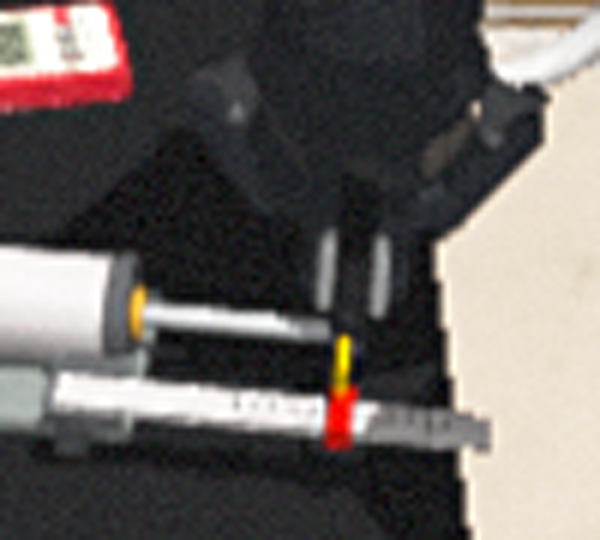

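The pointer tip (343,390) stands over the middle of the clip (341,415), and the clip hasn't moved. I'll let it hold half a second, then hand in.

jog_arm(deltas=[[[0, 0, 0], [0, 0, 0]], [[0, 0, 0], [0, 0, 0]], [[0, 0, 0], [0, 0, 0]], [[0, 0, 0], [0, 0, 0]], [[0, 0, 0], [0, 0, 0]], [[0, 0, 0], [0, 0, 0]]])

```text
time_s: 14.2
eef_pos: [0.4108, -0.2289, 0.2226]
eef_rot: [0.753, 0.658, 0.002, 0.003]
wrist_force: [7.8, 1.8, -1.3]
gripper_width: 0.0122
grasp_force: 58.9
```

```bash
python3 m.py 7 | grep -A1 side; python3 -c "
from workcell import workorder
print(workorder.close_job())"
```

```text
side red (array([356.3488, 219.6512]), array([34, 24,  6, 11, 43], dtype=int32)) yel (array([356.6786, 209.7143]), array([35, 15,  4, 10, 28], dtype=int32))
 clip -0.1441810210590282 ptr(z .058,.052) -0.14427551094475624 -0.14452415552369263
the job is handed in; nothing more can be done
None
```

The job is handed in at about 14 s: the canister is seated flat on the spigot, and the arm is holding the handle with the pointer within about 0.5 mm of the middle of the unmoved clip, by the side camera; nothing touched the label roll or timer.

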